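Seat the keyed microtube head in the bench mixer

TASK

Fit the loose microtube head into the socket of the bench mixer: pick it up by its tab, set it in the socket and, pressing only lightly (never more than about 2.5 kg of push), turn it gently to and fro by feel until its three unevenly spaced notches find the drive dogs and it drops fully home, flat on the socket floor, then let go of it. Leave the small bottles beside the mixer and the head where they stand.

Things in the scene. Friction and masses are not known exactly. Their poses are not given: they have to be found in the camera images.
- head_center (a point): Microtube head, loose, bare aluminium, about 0.16 kg: disc 60 mm wide, 12 mm thick, standing flat, with an upright tab on its middle; 66 mm high over all. Point on its axis, 33 mm above the underside; z up. The tab is 24 mm long (x), 14 mm thick (y), reaches from 21 mm below this point to 33 mm above it, and is gripped across its 14 mm.
- head_notch (a point): Front notch of the head: mid-width at the rim, at the underside, 30 mm to -x of the axis (a small ridge on the disc points to it); axes as the head's. The rim has three notches 10.5 mm wide, 11 mm deep, through the full thickness; seen from above the others lie 100 degrees anticlockwise and 120 degrees clockwise of this one, so one orientation fits.
- mixer_socket (a point): Socket of the bench mixer: centre of its floor, 40 mm above the worktop; z up, -x is the mixer's front. A round well 63 mm wide, 20 mm deep, 4 mm lead-in chamfer at the mouth. Head out of line: it rests level on the dog tops, 8 mm above the floor, its disc's top flush with the rim. In line within about 2.5 degrees: it drops, underside on the floor.
- socket_front (a point): Foot of the socket wall at the mixer's front (-x), 31 mm from the axis, on the floor. Three dogs stand at the wall, 8 mm wide, 10 mm long, 8 mm high, spaced as the head's notches. Edges that meet are chamfered about 1 mm. A brake holds the drive to 0.5 N m; its front dog stopped up to 35 degrees either side of this point, not reported.
- mixer: The bench mixer: white housing 112 x 112 mm, fixed to the worktop, housing top 38 mm high, with the grey round socket collar (82 mm wide, rim 60 mm above the worktop) on its middle and a small raised mark at its front; origin at the centre of its underside, z up, front to -x.
- dropper_1: Bystander: brown dropper bottle with black cap, 28 mm wide, 68 mm high; origin at its underside.
- reagent_bottle: Bystander: small white bottle, 21 mm wide, 54 mm high; origin at its underside.

How it is judged (in metres and radians):
At the end, for the whole second after the job is handed in: The head sits fully home in the mixer's socket: its underside within 2.5 mm of the socket floor, within 4 mm of the socket's axis, upright within 0.06 rad, released and at rest (z of head_center in the frame of mixer_socket between 0.03 and 0.0355 m and horizontal distance between head_center and mixer_socket below 0.004 m and angle between head_center's own z axis and vertical below 0.06 rad and linear speed of head below 0.01 m/s and contact force between the fingers and head below 0.1 N); the robot touches nothing.
It fails at once if the head is pushed against the mixer with more than 40 N (contact force between head and mixer above 40 N).
It fails at once if the dropper bottle or the small white bottle is moved by more than 30 mm (distance of any of dropper_1, reagent_bottle from where it was at the start of the episode above 0.03 m).
It also fails if it takes over 58 s, if anything falls off the work surface, if the arm or the gripper's body presses on something with over 40 N, if the wrist force passes 120 N, or if a joint passes its speed limit or range.

ROBOT

A 6-joint arm with a two-finger parallel gripper is mounted at the origin on a cart in front of the work surface, level with it; the furniture and walls round the work are solid. World frame = base frame: x ahead of the robot, y to its left, z up, the work surface at z = 0. Lengths are in mm, angles in rad, forces in N, time in s.
With the tool pointing down it reaches from about 300 to 875 mm from the base axis. Payload 4.2 kg.
Tool frame: the origin (TCP) lies midway between the tips of the shut fingers; the grasp point (between the pads) lies 19 mm behind it (arm.pinch_z is the distance from the TCP to the grasp point, in mm); x points along the fingers, y is the direction in which the jaws open and shut, and the axes are right-handed (so a half turn about x gives the same grasp; the last joint's range is limited). The gripper opens to 85 mm and grips with 20 to 120 N. Pads are 22 mm wide; open, the fingers measure 114 mm over their backs; the gripper's body (76 mm by 85 mm) begins 54 mm behind the grasp point. The pads swing forward as they close: fully open they stand 13 mm farther back than shut.
Start: joints at [-1.214, 0.32, 1.565, -0, 1.257, -0.02], TCP at [211.573, -534.676, 231.338] pointing down, gripper open.
Joint ranges: [-3.11, 3.11], [-0.84, 2.01], [0.21, 2.61], [-1.34, 4.49], [0.05, 2.63], [-2.56, 2.56]. Speed limits (rad/s): [2.57, 2.57, 3.14, 3.14, 3.14, 3.14].

INTERFACE

Orientations are given as a unit quaternion [x, y, z, w].
In Python, from cell import observe, viewer, sign_off, arm gives the robot as it stands.
- The arm moves only by the tool send_rows, never from a script. Its argument "series" is a list of rows, each a list of 7 numbers: the closure, from 0 (fully open) to 1 (shut), then the shift along the tool's x, y, z in mm, then the turn, a rotation vector about the tool's x, y, z in degrees. A call has 1 to 8 rows; each row shifts and turns the commanded pose from where the row before left it, along the tool's axes as they then stand; what a row does not reach is not made up. A row lasts 1/12 s, in which the tool goes at most 41.7 mm and 7.16 degrees, less where a joint would pass 70% of its speed; a pose out of reach is approached as far as the arm can. A call is refused whole if a number of a shift passes 41.7 or a number of a turn 7.16, either way. A call with a gripper value outside its range is refused whole. The fingers move at their own pace and stop on an object; "grip_force" is the grip in N (left out, the last holds). Time passes only in rows, so rows that do not move let the fingers close. It gives the time, the measured TCP pose, the force and the opening at its end, in the units of the state.
- observe(): the state, without advancing time (a new reading comes with each control period).
- viewer.snapshot(name): name is "scene" or "top" or "wrist"; returns a dict with "image" (420x560x3 uint8, blue, green, red), "fovy" (degrees; the focal length in pixels is half the picture's height over the tangent of half this angle, whatever the lens; pixels are square), "cx", "cy" (the principal point, pixels), "cam_to_world" (4x4, takes a point from camera to world coordinates). Camera axes: x right, y up, looking along -z (the intrinsics and any distortion apply to the point x, -y, -z); pixel columns grow to the right and rows downward; lengths in mm; the calibration is good to about 2 mm. The wrist camera is an equidistant fisheye: a pixel r from the principal point sees the ray r / f radians off the axis. A picture is of the moment at which its call begins. There is no depth.
- sign_off(): hands the job in, once; it reports no verdict.
The state is a dict: "t": time; "joint_positions": joint angles; "qd": joint speeds; "joint_efforts": joint torques, N m; "position": TCP position; "ee_rot": TCP orientation; "contact_force": force on the tool from outside, world axes, zero at the start; "moment": the same for the moment, N m; "gripper_width": opening from 0.0 (shut) to 1.0 (fully open).
Only numpy, scipy, OpenCV 4.12 (cv2) and the standard library are available. Lean on these libraries where they do the work, as an engineer would, in place of code of your own. Each camera call takes 0.05 s, during which the arm holds its last target.

## Working session

There is one attempt and no reset: what is moved stays moved. The work goes in short steps, Python scripts to look and compute and a tool call to move; the robot and the scene stay as the last step left them, time stands still between calls to the robot, and variables do not carry over. Pictures are saved under pics/ and viewed, and the job is handed in when it is done.

Besides the shell and the picture viewer there is one more tool, called after "Request:" as name(argument=value, ...), one argument or row to a line, values as JSON. send_rows: Moves the arm, as the interface text tells. Its arguments: {"type":"object","properties":{"series":{"type":"array","items":{"type":"array","items":{"type":"number"}}},"grip_force":{"type":"number"}},"required":["series"]}

```bash
mkdir -p pics; ls; python3 - <<'E'
from cell import observe, viewer, arm
import cv2
print(observe()); print([a for a in dir(arm) if a[0]!='_'])
for n in("scene","top","wrist"):
    s=viewer.snapshot(n); cv2.imwrite(f"pics/{n}0.png",s["image"]); print(n,s["fovy"],s["cx"],s["cy"],s["cam_to_world"], [k for k in s])
E
```

```text
pics
{'t': 0.0, 'joint_positions': array([-1.21398922e+00,  3.20296673e-01,  1.56569898e+00,  2.03961170e-05,
        1.25738977e+00, -1.99866849e-02]), 'qd': array([-7.99552329e-04,  1.53711311e-04,  2.65566575e-04,  3.74155253e-04,
        3.21281916e-05,  1.03096618e-03]), 'joint_efforts': array([ 1.49004460e-03, -4.15516627e+01, -2.34161192e+01,  1.35453520e-04,
        8.35620740e-03, -1.10615440e-05]), 'position': array([ 211.41057382, -534.2041771 ,  230.47176988]), 'ee_rot': array([-0.6944957 , -0.13305385,  0.69469466, -0.1318018 ]), 'contact_force': array([ 0.19606996, -0.36684458,  0.42874851]), 'moment': array([-0.00995665,  0.0060763 , -0.05425651]), 'gripper_width': 0.9982645515813262}
['IKError', 'pinch_z']
scene 53.92791190881314 279.79807545141534 208.52364622964683 [[ 8.22059154e-01  3.84982073e-01 -4.19532538e-01  2.23959659e+02]
 [-5.69400966e-01  5.54338839e-01 -6.07034588e-01 -8.02538295e+02]
 [-1.13425338e-03  7.37900573e-01  6.74908482e-01  6.23535093e+02]
 [ 0.00000000e+00  0.00000000e+00  0.00000000e+00  1.00000000e+00]] ['image', 'fovy', 'cx', 'cy', 'cam_to_world']
top 56.07880478304962 280.51597776359654 207.41847252483393 [[-1.84085704e-02  9.81407104e-01 -1.91052928e-01  4.04943615e+02]
 [-9.99829678e-01 -1.83214399e-02  2.22264974e-03 -2.75368702e+02]
 [-1.31904049e-03  1.91061303e-01  9.81577220e-01  8.99758834e+02]
 [ 0.00000000e+00  0.00000000e+00  0.00000000e+00  1.00000000e+00]] ['image', 'fovy', 'cx', 'cy', 'cam_to_world']
wrist 65.70646984690485 284.65921355115967 205.5946873462615 [[ 3.68303192e-01  8.89431500e-01  2.70673909e-01  2.79761425e+02]
 [-9.29701003e-01  3.53275878e-01  1.04173888e-01 -5.06583533e+02]
 [-2.96702589e-03 -2.90013380e-01  9.57017991e-01  3.73105364e+02]
 [ 0.00000000e+00  0.00000000e+00  0.00000000e+00  1.00000000e+00]] ['image', 'fovy', 'cx', 'cy', 'cam_to_world']
```

View pics/scene0.png

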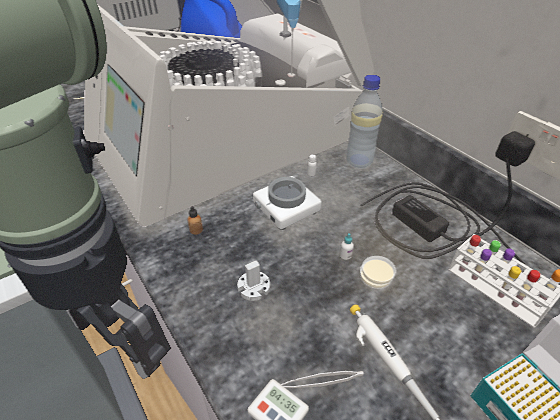

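View pics/top0.png

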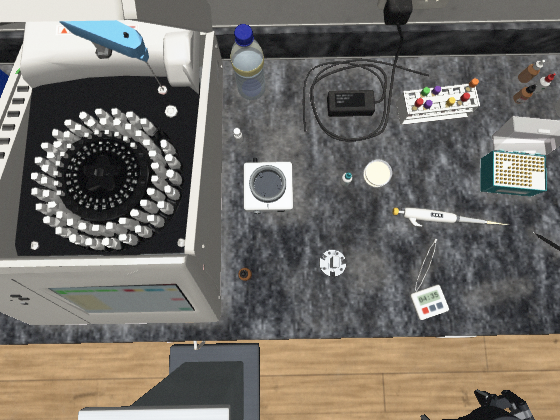

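View pics/wrist0.png

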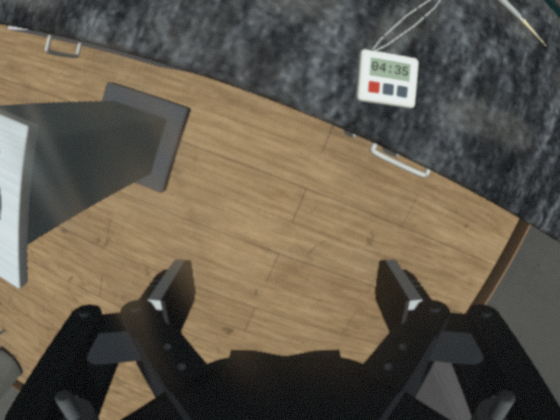

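```bash
python3 - <<'E'
import cv2, numpy as np
t=cv2.imread("pics/top0.png")
c=lambda im,x0,y0,w,h,k:cv2.resize(im[y0:y0+h,x0:x0+w],None,fx=k,fy=k,interpolation=cv2.INTER_CUBIC)
a=c(t,235,150,65,70,6);b=c(t,305,235,65,70,6)
cv2.imwrite("pics/c1.png",np.hstack([a,b]))
s=cv2.imread("pics/scene0.png")
a=c(s,230,255,48,50,8);b=c(s,245,170,80,50,5)
cv2.imwrite("pics/c2a.png",a);cv2.imwrite("pics/c2b.png",c(s,245,170,80,60,8))
E
```

```text
(no output)
```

View pics/c1.png

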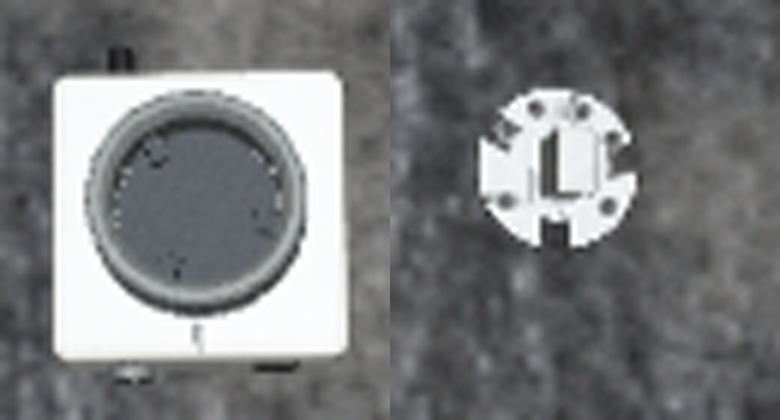

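View pics/c2a.png

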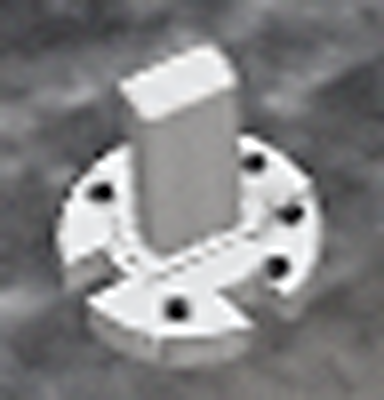

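View pics/c2b.png

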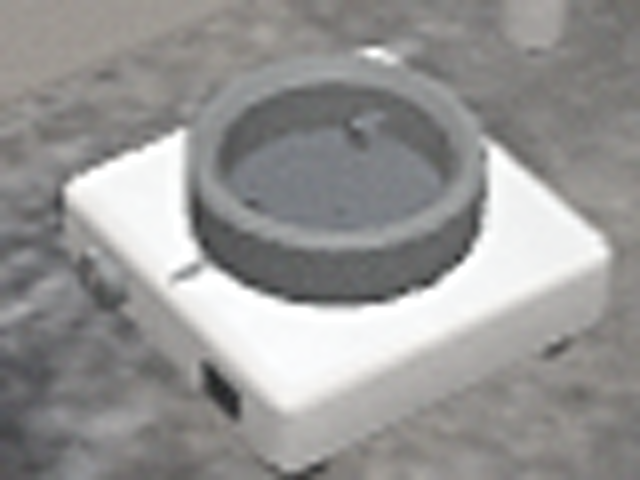

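```bash
cat > h.py <<'E'
import numpy as np, cv2
from scipy.spatial.transform import Rotation as R
C={'top':(56.07880478304962,280.51597776359654,207.41847252483393,np.array([[-1.84085704e-02,9.81407104e-01,-1.91052928e-01,4.04943615e+02],[-9.99829678e-01,-1.83214399e-02,2.22264974e-03,-2.75368702e+02],[-1.31904049e-03,1.91061303e-01,9.81577220e-01,8.99758834e+02],[0,0,0,1]])),
'scene':(53.92791190881314,279.79807545141534,208.52364622964683,np.array([[8.22059154e-01,3.84982073e-01,-4.19532538e-01,2.23959659e+02],[-5.69400966e-01,5.54338839e-01,-6.07034588e-01,-8.02538295e+02],[-1.13425338e-03,7.37900573e-01,6.74908482e-01,6.23535093e+02],[0,0,0,1]]))}
def f_(fovy): return 210/np.tan(np.radians(fovy)/2)
def back(cam,u,v,z,fish=False):
    fovy,cx,cy,T=C[cam] if isinstance(cam,str) else cam
    a=np.array([u-cx,v-cy])/f_(fovy)
    if fish:
        r=np.linalg.norm(a); d=np.array([*(a/r*np.sin(r)),np.cos(r)])
    else: d=np.array([*a,1.])
    d=T[:3,:3]@(d*[1,-1,-1]); o=T[:3,3]
    return o+d*(z-o[2])/d[2]
def proj(cam,P,fish=False):
    fovy,cx,cy,T=C[cam] if isinstance(cam,str) else cam
    q=(T[:3,:3].T@(np.asarray(P,float)-T[:3,3]))*[1,-1,-1]
    n=np.hypot(q[0],q[1]); k=np.arctan2(n,q[2])/n if fish else 1/q[2]
    return np.array([cx,cy])+f_(fovy)*k*q[:2]
E
python3 - <<'E'
from h import *
np.set_printoptions(precision=1,suppress=True)
B=lambda x,y,z:back('top',305+(x-390)/6,235+y/6,z)
A=lambda x,y,z:back('top',235+x/6,150+y/6,z)
S=lambda x,y,z:back('scene',230+x/8,255+y/8,z)
print('head disc L,R,T,B',B(478,168,12),B(638,185,12),B(558,88,12),B(558,248,12))
print('tab top',[B(x,y,66) for x,y in((555,128),(598,128),(598,193),(555,193))])
print('scene tab top',[S(x,y,66) for x,y in((120,85),(210,42),(240,80),(150,120))])
print('mixer corners z38',[A(x,y,38) for x,y in((53,72),(343,70),(347,358),(53,358))])
print('collar L R T B z60',A(85,200,60),A(307,200,60),A(195,88,60),A(195,314,60))
print('front mark',A(196,335,38))
print('dogs z48',[A(x,y,48) for x,y in((155,152),(262,220),(178,268))])
E
```

```text
head disc L,R,T,B [ 449.7 -362.4   12. ] [ 442.4 -421.6   12. ] [ 478.9 -393.5   12. ] [ 419.9 -390.9   12. ]
tab top [array([ 460.4, -384.6,   66. ]), array([ 460.1, -399.7,   66. ]), array([ 437.6, -398.6,   66. ]), array([ 437.9, -383.7,   66. ])]
scene tab top [array([ 437.1, -387.5,   66. ]), array([ 459.7, -388.3,   66. ]), array([ 459.3, -401.2,   66. ]), array([ 437.4, -399.5,   66. ])]
mixer corners z38 [array([ 679.6, -195.7,   38. ]), array([ 678.3, -305.8,   38. ]), array([ 567.1, -304.6,   38. ]), array([ 569.1, -195.6,   38. ])]
collar L R T B z60 [ 623.6 -209.4   60. ] [ 622.  -290.7   60. ] [ 665.5 -250.2   60. ] [ 580.2 -249.2   60. ]
front mark [ 576.8 -248.8   38. ]
dogs z48 [array([ 644.6, -234.6,   48. ]), array([ 617.8, -274.1,   48. ]), array([ 600.2, -242.7,   48. ])]
```

```bash
cat >> h.py <<'E'
def plan(target,xt,yaw_y,q,p):
    pass
def info():
    from cell import observe
    o=observe(); r=R.from_quat(o['ee_rot']); M=r.as_matrix()
    return o,M
def todo(P,yaw,o=None):
    """yaw: deg of tool y axis dir in world (tool x points down). prints shift in tool axes & rotvec"""
    from cell import observe
    o=o or observe(); M=R.from_quat(o['ee_rot']).as_matrix()
    best=None
    for k in(0,180):
        a=np.radians(yaw+k); y=np.array([np.cos(a),np.sin(a),0]); x=np.array([0,0,-1.]); z=np.cross(x,y)
        rv=np.degrees(R.from_matrix(M.T@np.stack([x,y,z],1)).as_rotvec())
        if best is None or np.linalg.norm(rv)<np.linalg.norm(best): best=rv
    d=np.asarray(P)-o['position']
    print('world d',d,'tool d',M.T@d,'rotvec',best)
E
python3 - <<'E'
from h import *
np.set_printoptions(precision=2,suppress=True)
o,M=info(); print(M)
todo([449,-392.5,120],90)
E
```

```text
[[-0.    0.37 -0.93]
 [ 0.   -0.93 -0.37]
 [-1.   -0.   -0.  ]]
world d [ 237.55  141.84 -110.68] tool d [ 110.74  -44.32 -273.07] rotvec [21.59  0.01  0.08]
```

Request:
send_rows(
  series=[
    [0,15,0,0,6,0,0],
    [0,15,0,0,6,0,0],
    [0,15,0,0,6,0,0],
    [0,15,0,0,6,0,0],
    [0,0,-20,-32,0,0,0],
    [0,0,-20,-32,0,0,0],
    [0,0,-20,-32,0,0,0],
    [0,0,-20,-32,0,0,0],
  ],
)

```text
t: 0.82
position: [343.7, -459.2, 170.9]
ee_rot: [-0.707, 0.015, 0.707, 0.015]
contact_force: [0.4, 0.4, 0.5]
gripper_width: 1.001
```

Request:
send_rows(
  series=[
    [0,0,-20,-32,0,0,0],
    [0,0,-20,-32,0,0,0],
    [0,0,-10,-32,0,0,0],
    [0,0,0,0,0,0,0],
  ],
)

```text
t: 1.15
position: [446.2, -412.1, 171.0]
ee_rot: [0.708, -0.013, -0.706, -0.013]
contact_force: [-0.4, -0.7, 0.5]
gripper_width: 1.002
```

```bash
python3 - <<'E'
from h import *
from cell import viewer
np.set_printoptions(precision=2,suppress=True)
o,M=info(); print(o['t'],o['position'],M)
todo([449,-392.5,29],-92.5)
s=viewer.snapshot('wrist'); cv2.imwrite('pics/w1.png',s['image']); np.save('w1.npy',s['cam_to_world'])
s['image']=0; print(s)
E
```

```text
1.15 [ 446.2  -412.07  171.01] [[ 0.   -0.04 -1.  ]
 [ 0.   -1.    0.04]
 [-1.   -0.   -0.  ]]
world d [   2.8    19.57 -142.01] tool d [142.02 -19.63  -1.59] rotvec [ 0.37 -0.19  0.01]
{'image': 0, 'fovy': 65.70646984690485, 'cx': 284.65921355115967, 'cy': 205.5946873462615, 'cam_to_world': array([[  -0.04,    0.96,    0.29,  519.1 ],
       [  -1.  ,   -0.03,   -0.01, -414.15],
       [  -0.  ,   -0.29,    0.96,  313.78],
       [   0.  ,    0.  ,    0.  ,    1.  ]])}
```

View pics/w1.png

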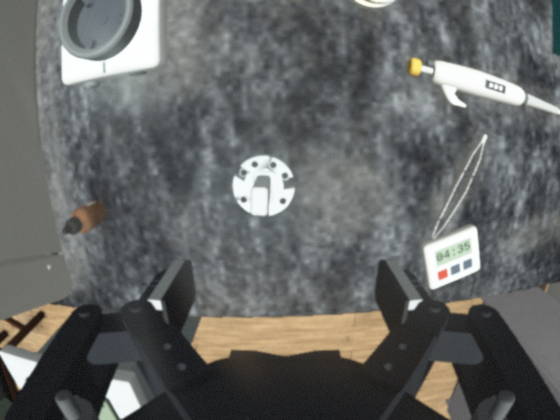

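```bash
python3 - <<'E'
import cv2, numpy as np
t=cv2.imread("pics/w1.png")
c=lambda x0,y0,w,h,k:cv2.resize(t[y0:y0+h,x0:x0+w],None,fx=k,fy=k,interpolation=cv2.INTER_CUBIC)
cv2.imwrite("pics/c3.png",np.hstack([c(225,148,76,76,7)]))
cv2.imwrite("pics/c4.png",c(50,0,120,90,6))
E
```

```text
(no output)
```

View pics/c3.png

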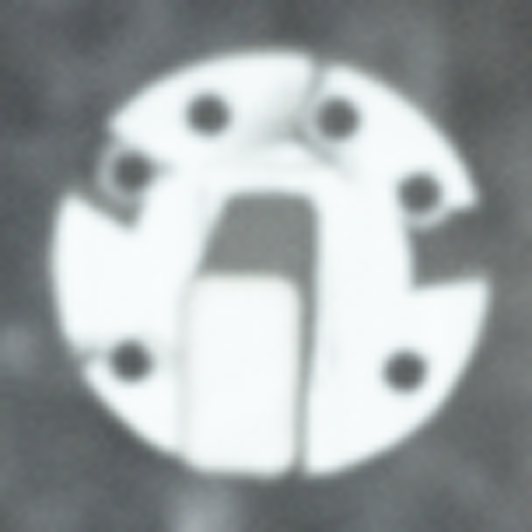

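View pics/c4.png

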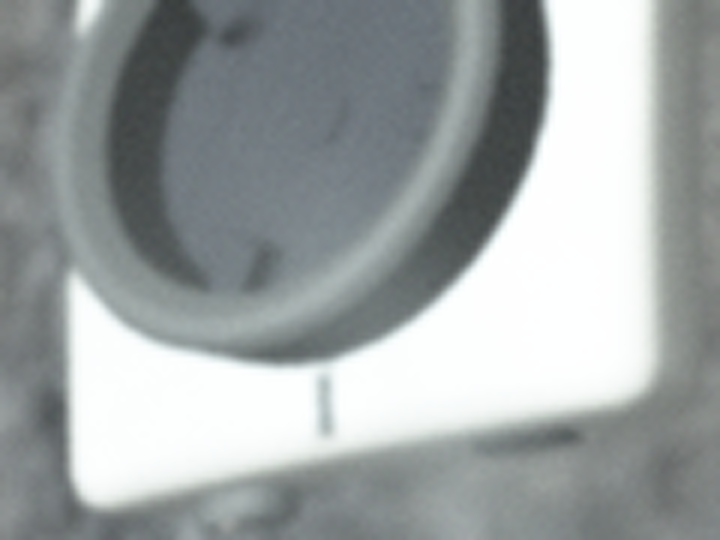

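```bash
python3 - <<'E'
from h import *
np.set_printoptions(precision=1,suppress=True)
cam=(65.70646984690485,284.659,205.595,np.load('w1.npy'))
H=lambda x,y,z:back(cam,225+x/7,148+y/7,z,True)
m=[H(x,y,12)for x,y in((53,260),(490,285),(250,48),(110,130),(475,205),(85,370),(450,400),(180,90),(370,85))]
m=np.array(m); A=np.c_[2*m[:,:2],np.ones(len(m))]; s=np.linalg.lstsq(A,(m[:,:2]**2).sum(1),rcond=None)[0]
print('circle',s[:2],np.sqrt(s[2]+s[0]**2+s[1]**2))
print('tab',[H(x,y,66)for x,y in((185,275),(300,275),(300,470),(185,470))])
W=lambda x,y,z:back(cam,50+x/6,y/6,z,True)
print('mark',W(324,405,38),'front corners',W(72,505,38),W(655,400,38))
print('frontdog top-right edge?',W(265,265,48),W(247,290,48),W(270,245,48), 'ul',W(237,30,48))
E
```

```text
circle [ 447.5 -391.2] 29.777636119193453
tab [array([ 460.8, -385.5,   66. ]), array([ 460.3, -398.4,   66. ]), array([ 437.3, -397.2,   66. ]), array([ 437.8, -384. ,   66. ])]
mark [ 575.7 -248.7   38. ] front corners [ 569.1 -196.2   38. ] [ 566.9 -305.9   38. ]
frontdog top-right edge? [ 598.  -244.2   48. ] [ 594.7 -240.8   48. ] [ 601.1 -245.2   48. ] ul [ 639.2 -237.8   48. ]
```

Request:
send_rows(
  series=[
    [0,20,-10.2,-0.9,0.5,0,0],
    [0,20,-10.2,-0.9,0,0,0],
    [0,30,0,0,0,0,0],
    [0,30,0,0,0,0,0],
    [0,25,0,0,0,0,0],
    [0,12,0,0,0,0,0],
    [0,4,0,0,0,0,0],
    [0,0,0,0,0,0,0],
  ],
)

```text
t: 1.87
position: [442.1, -393.9, 29.2]
ee_rot: [-0.706, 0.018, 0.708, 0.019]
contact_force: [0.2, -0.7, 0.6]
gripper_width: 0.996
```

```bash
python3 - <<'E'
from h import *
from cell import viewer
np.set_printoptions(precision=2,suppress=True)
o,M=info(); print(o['t'],o['position'],o['contact_force'])
todo([448.8,-391.7,29],-92.8)
s=viewer.snapshot('wrist'); cv2.imwrite('pics/w2.png',s['image'])
E
```

```text
1.8667 [ 442.13 -393.93   29.24] [ 0.23 -0.66  0.63]
world d [ 6.67  2.23 -0.24] tool d [ 0.23 -2.58 -6.55] rotvec [-0.17  0.13  0.09]
```

View pics/w2.png

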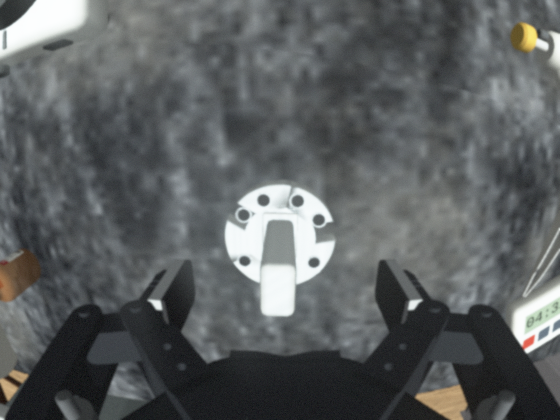

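Request:
send_rows(
  series=[
    [0,0,-2.5,-6.5,0,0,0],
    [0,0,0,0,0,0,0],
    [0,0,0,0,0,0,0],
  ],
)

```text
t: 2.17
position: [451.2, -392.3, 31.6]
ee_rot: [0.708, -0.018, -0.706, -0.017]
contact_force: [-0.5, 0.5, 0.3]
gripper_width: 0.999
```

Request:
send_rows(
  series=[
    [1,0,0,0,0,0,0],
    [1,0,0,0,0,0,0],
    [1,0,0,0,0,0,0],
    [1,0,0,0,0,0,0],
    [1,0,0,0,0,0,0],
    [1,0,0,0,0,0,0],
    [1,0,0,0,0,0,0],
    [1,0,0,0,0,0,0],
  ],
  grip_force=40,
)

```text
t: 2.83
position: [450.3, -391.8, 30.4]
ee_rot: [0.707, -0.018, -0.707, -0.018]
contact_force: [0.1, -0.5, 0.8]
gripper_width: 0.162
```

```bash
python3 - <<'E'
from h import *
from cell import viewer
np.set_printoptions(precision=2,suppress=True)
o,M=info(); print(o['t'],o['position'],o['contact_force'],o['gripper_width'])
s=viewer.snapshot('wrist'); cv2.imwrite('pics/w3.png',s['image'])
todo([448.8,-391.7,150],-92.8)
E
```

```text
2.8333 [ 450.27 -391.81   30.39] [ 0.1  -0.5   0.81] 0.16213720245156302
world d [ -1.48   0.13 119.62] tool d [-119.62   -0.04    1.47] rotvec [-0.11 -0.01 -0.01]
```

View pics/w3.png

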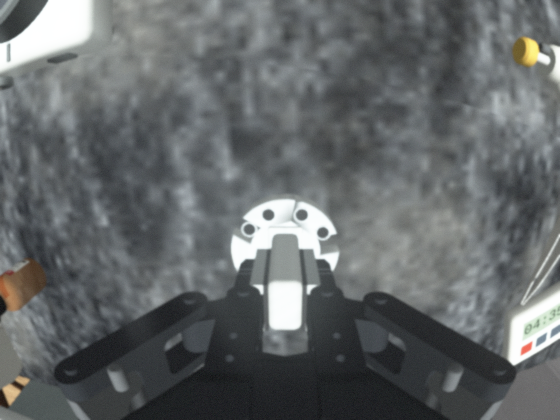

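```bash
python3 - <<'E'
from h import *
np.set_printoptions(precision=0,suppress=True)
print('scene bottom corner',back('scene',145,222,0), 'scene bottom far edge',back('scene',330,165,0))
print('top bottom', back('top',222,318,0),back('top',222,150,0))
P=back('scene',145,222,0)
for z in (150,200,250,300,350,400): print(z,proj('scene',[P[0],P[1],z]),proj('top',[P[0],P[1],z]))
Q=back('top',222,100,0)
for z in (150,200,250,300,350,400): print(z,proj('scene',[600,P[1],z]),proj('top',[600,P[1],z]))
E
```

```text
scene bottom corner [ 348. -111.    0.] scene bottom far edge [ 809. -180.    0.]
top bottom [ 334. -144.    0.] [ 723. -140.    0.]
150 [128. 166.] [192. 318.]
200 [121. 144.] [186. 320.]
250 [113. 120.] [178. 323.]
300 [105.  94.] [170. 326.]
350 [96. 64.] [159. 330.]
400 [86. 32.] [147. 335.]
150 [241. 126.] [195. 184.]
200 [240. 105.] [190. 178.]
250 [238.  83.] [183. 170.]
300 [236.  58.] [175. 161.]
350 [234.  32.] [166. 150.]
400 [232.   3.] [155. 138.]
```

Request:
send_rows(
  series=[
    [1,-10,0,0,0,0,0],
    [1,-30,0,0,0,0,0],
    [1,-35,0,0,0,0,0],
    [1,-30,0,0,0,0,0],
    [1,0,0,0,0,0,0],
    [1,0,0,0,0,0,0],
  ],
)

```text
t: 3.38
position: [451.0, -392.5, 137.7]
ee_rot: [0.708, -0.019, -0.706, -0.017]
contact_force: [-0.6, 0.8, -1.1]
gripper_width: 0.154
```

```bash
python3 - <<'E'
from h import *
from cell import viewer
np.set_printoptions(precision=2,suppress=True)
o,M=info(); print(o['t'],o['position'],o['contact_force'],o['gripper_width'],o['joint_positions'])
for n in('wrist','scene','top'):
  s=viewer.snapshot(n); cv2.imwrite(f'pics/{n}4.png',s['image'])
todo([623.4,-250.2,130],-110)
E
```

```text
3.3833 [ 450.97 -392.45  137.74] [-0.57  0.79 -1.1 ] 0.15398969020259196 [-0.74  0.42  1.65 -0.    1.06  0.89]
world d [174.15 140.73  -3.89] tool d [   3.76 -149.39 -166.79] rotvec [17.09  0.16  0.09]
```

View pics/wrist4.png

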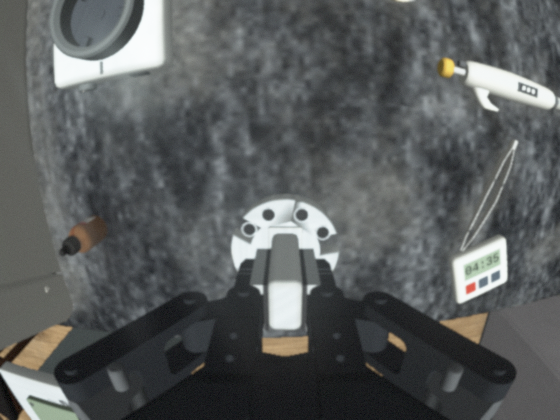

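View pics/scene4.png

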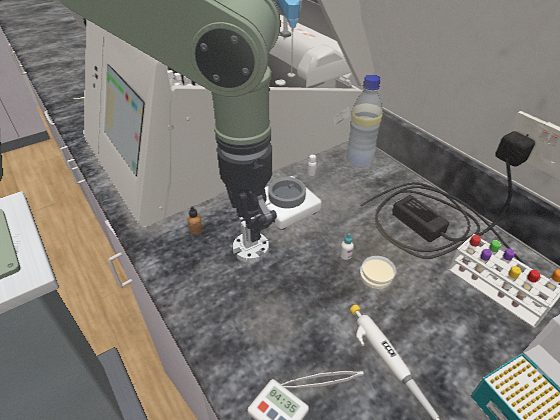

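View pics/top4.png

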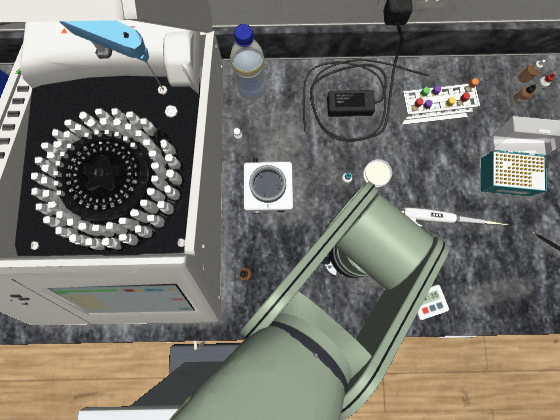

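```bash
python3 - <<'E'
import cv2, numpy as np
from h import *
np.set_printoptions(precision=0,suppress=True)
def backy(cam,u,v,y):
    fovy,cx,cy,T=C[cam]; d=T[:3,:3]@(np.array([(u-cx)/f_(fovy),(v-cy)/f_(fovy),1])*[1,-1,-1]);o=T[:3,3]
    return o+d*(y-o[1])/d[1]
for y in(-150,-120):
  for p in((145,222),(88,20),(105,20),(170,85),(350,90)): 
    X=backy('scene',*p,y); print(y,p,X,proj('top',X))
s=cv2.imread('pics/scene4.png'); cv2.imwrite('pics/c5.png',cv2.resize(s[0:240,60:360],None,fx=2.4,fy=2.4))
t=cv2.imread('pics/top4.png'); cv2.imwrite('pics/c6.png',cv2.resize(t[0:340,0:300],None,fx=1.7,fy=1.7))
E
```

```text
-150 (145, 222) [ 341. -150.   35.] [222. 316.]
-150 (88, 20) [ 348. -150.  428.] [173. 337.]
-150 (105, 20) [ 370. -150.  424.] [174. 316.]
-150 (170, 85) [ 447. -150.  303.] [197. 257.]
-150 (350, 90) [ 877. -150.  172.] [215.  50.]
-120 (145, 222) [ 346. -120.    8.] [211. 313.]
-120 (88, 20) [ 353. -120.  419.] [149. 331.]
-120 (105, 20) [ 377. -120.  414.] [151. 310.]
-120 (170, 85) [ 457. -120.  288.] [180. 252.]
-120 (350, 90) [ 907. -120.  151.] [203.  43.]
```

View pics/c5.png

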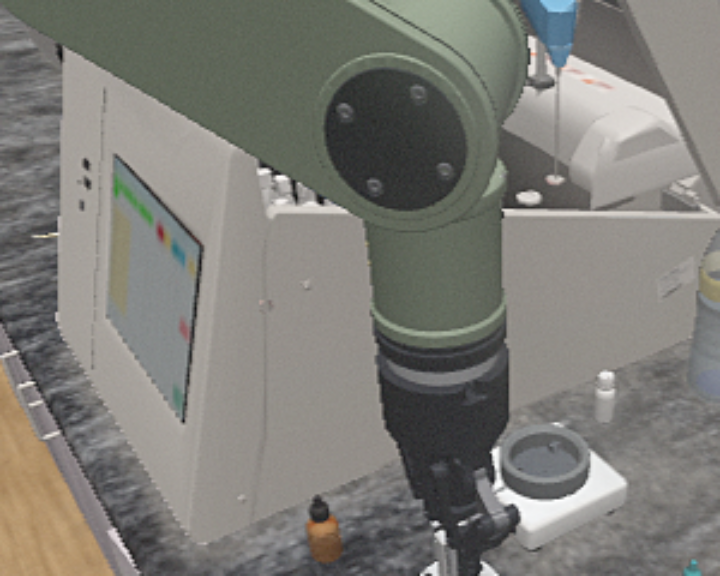

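View pics/c6.png

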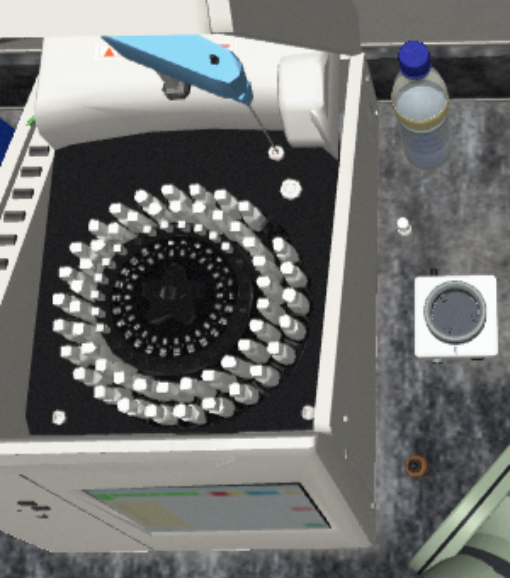

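Request:
send_rows(
  series=[
    [1,0,-10,-12,6,0,0],
    [1,0,-20,-20,6,0,0],
    [1,0,-24,-16,5,0,0],
    [1,0,-26,-16,0,0,0],
    [1,0,-26,-16,0,0,0],
    [1,0,-26,-16,0,0,0],
    [1,0,-20,-12,0,0,0],
    [1,0,0,0,0,0,0],
  ],
)

```text
t: 4.2
position: [599.6, -271.4, 133.0]
ee_rot: [-0.696, 0.12, 0.697, 0.122]
contact_force: [-0.4, 0.3, -1.2]
gripper_width: 0.155
```

```bash
python3 - <<'E'
from h import *
from cell import viewer
np.set_printoptions(precision=2,suppress=True)
o,M=info(); print(o['t'],o['position'],o['contact_force'],o['gripper_width'],o['joint_positions'])
s=viewer.snapshot('wrist'); cv2.imwrite(f'pics/w5.png',s['image']); np.save('w5.npy',s['cam_to_world'])
todo([623.4,-250.2,130],-110)
E
```

```text
4.2 [ 599.61 -271.36  133.  ] [-0.42  0.27 -1.21] 0.1546896796006058 [-0.44  0.52  1.5   0.    1.13  1.47]
world d [25.7  22.64 -3.01] tool d [  2.97 -29.98 -16.56] rotvec [0.27 0.2  0.03]
```

View pics/w5.png

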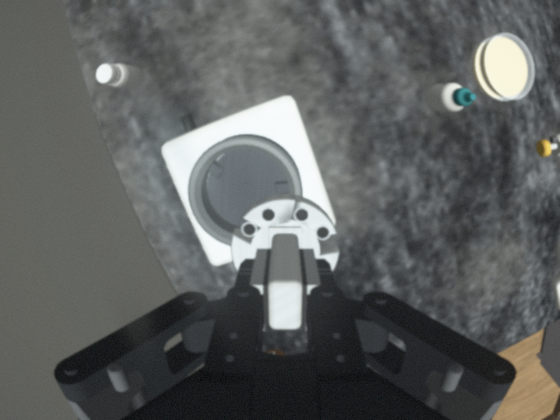

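```bash
python3 - <<'E'
import cv2
t=cv2.imread("pics/w5.png")
cv2.imwrite("pics/c7.png",cv2.resize(t[90:270,155:345],None,fx=4,fy=3.333,interpolation=cv2.INTER_CUBIC) if 0 else cv2.resize(t[120:250,175:345],None,fx=4.5,fy=4.5,interpolation=cv2.INTER_CUBIC))
E
```

```text
(no output)
```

View pics/c7.png

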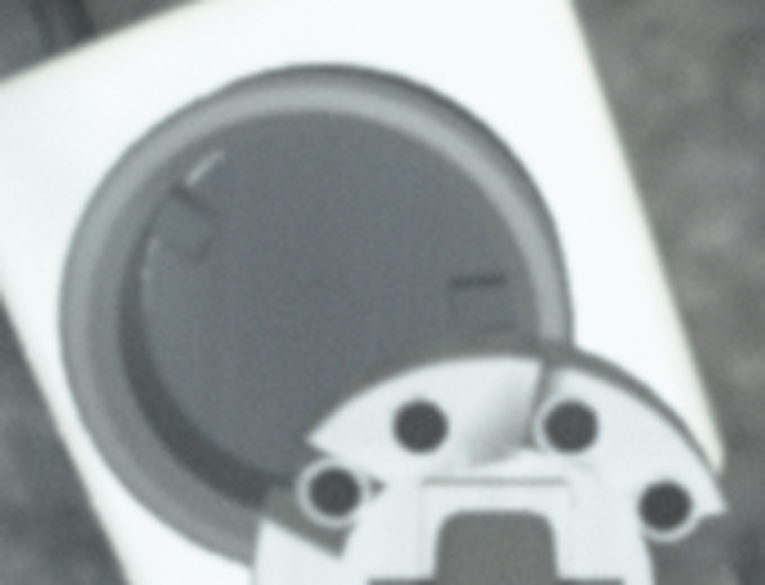

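```bash
python3 - <<'E'
from h import *
np.set_printoptions(precision=1,suppress=True)
cam=(65.70646984690485,284.659,205.595,np.load('w5.npy'))
W=lambda x,y,z:back(cam,175+x/4.5,120+y/4.5,z,True)
m=np.array([W(x,y,60)for x,y in((60,310),(573,310),(316,62),(120,470),(500,130),(130,140),(200,545))])
A=np.c_[2*m[:,:2],np.ones(len(m))]; s=np.linalg.lstsq(A,(m[:,:2]**2).sum(1),rcond=None)[0]
print('collar',s[:2],np.sqrt(s[2]+s[0]**2+s[1]**2))
for nm,nom,pts in(('L',60,[(183,190),(215,212),(187,230),(205,255)]),('R',-80,[(452,283),(505,278),(485,305),(450,305)])):
  for p in pts:
    q=W(*p,48); d=q[:2]-s[:2]; print(nm,q,np.hypot(*d),np.degrees(np.arctan2(d[1],d[0]))-nom)
E
```

```text
collar [ 624.8 -250.3] 40.600645086566026
L [ 650.9 -236.2   48. ] 29.665027154107637 -31.459787975329164
L [ 645.7 -239.7   48. ] 23.4435705841584 -33.08756994159544
L [ 644.6 -234.3   48. ] 25.47369417564434 -21.000815548825102
L [ 639.8 -235.5   48. ] 21.053696666587495 -15.30017053002458
R [ 621.8 -271.3   48. ] 21.21790946790862 -17.996118207957295
R [ 619.8 -279.6   48. ] 29.669870269088488 -19.747553169981714
R [ 616.7 -275.1   48. ] 26.043540323690028 -28.177872996706512
R [ 618.6 -269.8   48. ] 20.44376334132454 -27.769770530622523
```

```bash
python3 - <<'E'
from h import *
np.set_printoptions(precision=1,suppress=True)
T=np.load('w5.npy'); cam=(65.70646984690485,284.659,205.595,T)
W=lambda x,y,z:back(cam,175+x/4.5,120+y/4.5,z,True)
for z in(113,115,117):
  m=np.array([W(x,y,z)for x,y in((310,437),(400,373),(500,355),(590,370),(660,418),(720,505),(258,520))])
  A=np.c_[2*m[:,:2],np.ones(len(m))]; s=np.linalg.lstsq(A,(m[:,:2]**2).sum(1),rcond=None)[0]
  print('head',s[:2],np.sqrt(s[2]+s[0]**2+s[1]**2))
E
```

```text
head [ 598. -270.] 29.42800856386691
head [ 598.8 -270.3] 29.065585255529715
head [ 599.7 -270.6] 28.70316194720033
```

Request:
send_rows(
  series=[
    [1,0,-10,-6,3,0,0],
    [1,0,-10,-6,0,0,0],
    [1,0,-9,-4,0,0,0],
    [1,0,0,0,0,0,0],
    [1,0,0,0,0,0,0],
    [1,0,0,0,0,0,0],
  ],
)

```text
t: 4.75
position: [622.1, -254.3, 135.1]
ee_rot: [-0.693, 0.14, 0.693, 0.14]
contact_force: [0.0, 0.4, -0.6]
gripper_width: 0.157
```

```bash
python3 - <<'E'
from h import *
from cell import viewer
np.set_printoptions(precision=2,suppress=True)
o,M=info(); print(o['t'],o['position'],o['contact_force'],o['gripper_width'],o['joint_positions'])
todo([624,-250.2,130],-113)
for n in('wrist','scene','top'):
  s=viewer.snapshot(n); cv2.imwrite(f'pics/{n}6.png',s['image']); 
  if n=='wrist': np.save('w6.npy',s['cam_to_world'])
o,M=info(); print(o['t'],o['position'])
E
```

```text
4.75 [ 622.1  -254.27  135.09] [ 0.02  0.42 -0.59] 0.157396686213717 [-0.4   0.54  1.46 -0.    1.15  1.57]
world d [ 1.9   4.07 -5.09] tool d [ 5.09 -4.49 -0.18] rotvec [ 0.11  0.04 -0.03]
4.9 [ 622.2  -254.4   135.41]
```

View pics/scene6.png

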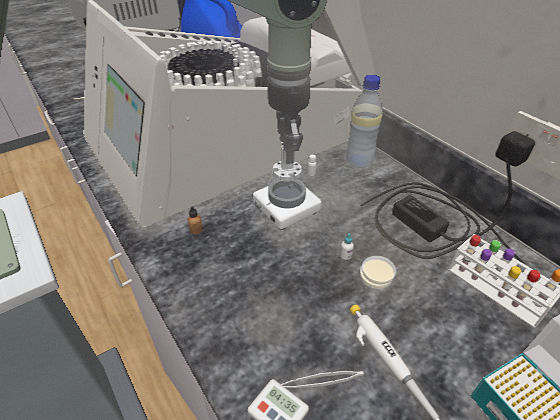

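View pics/wrist6.png

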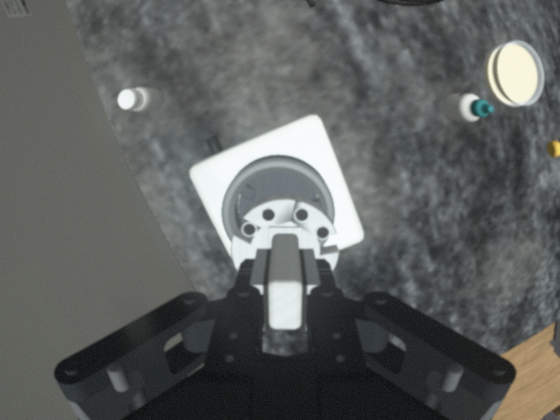

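Request:
send_rows(
  series=[
    [1,10,-2,-0.3,0,0,0],
    [1,15,-2,-0.3,0,0,0],
    [1,12,0,0,0,0,0],
    [1,6,0,0,0,0,0],
    [1,0,0,0,0,0,0],
    [1,0,0,0,0,0,0],
  ],
)

```text
t: 5.4
position: [624.5, -250.6, 91.8]
ee_rot: [-0.693, 0.14, 0.693, 0.14]
contact_force: [-0.2, 0.3, -1.8]
gripper_width: 0.164
```

```bash
python3 - <<'E'
from h import *
from cell import viewer
np.set_printoptions(precision=2,suppress=True)
o,M=info(); print(o['t'],o['position'],o['contact_force'],o['gripper_width'])
todo([624.3,-250.8,78],-113)
for n in('wrist','scene','top'):
  s=viewer.snapshot(n); cv2.imwrite(f'pics/{n}7.png',s['image']); 
  if n=='wrist': np.save('w7.npy',s['cam_to_world'])
a=cv2.imread('pics/wrist7.png')[110:290,190:390]; b=cv2.imread('pics/scene7.png')[130:230,240:340]
cv2.imwrite('pics/c8.png',np.hstack([cv2.resize(a,(444,400),interpolation=2),cv2.resize(b,(350,400) if 0 else (350,350),interpolation=2) if 0 else cv2.resize(b,(356,400),interpolation=2)]))
E
```

```text
5.4 [ 624.53 -250.57   91.76] [-0.22  0.34 -1.82] 0.16445637725385073
world d [ -0.23  -0.23 -13.76] tool d [13.76  0.3   0.11] rotvec [ 0.08  0.06 -0.01]
```

View pics/c8.png

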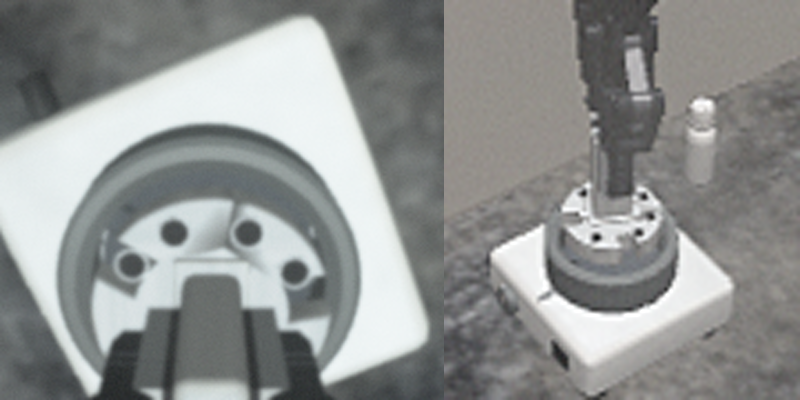

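Request:
send_rows(
  series=[
    [1,3,0,0,0,0,0],
    [1,3,0,0,0,0,0],
    [1,3,0,0,0,0,0],
    [1,0,0,0,0,0,0],
    [1,0,0,0,0,0,0],
  ],
)

```text
t: 5.97
position: [624.5, -250.4, 82.9]
ee_rot: [-0.693, 0.14, 0.693, 0.141]
contact_force: [0.1, -0.3, -0.4]
gripper_width: 0.156
```

Request:
send_rows(
  series=[
    [1,1,0,0,0,0,0],
    [1,1,0,0,0,0,0],
    [1,0,0,0,0,0,0],
  ],
)

```text
t: 6.22
position: [624.7, -250.5, 81.2]
ee_rot: [-0.693, 0.14, 0.693, 0.14]
contact_force: [-0.4, -0.1, -2.5]
gripper_width: 0.158
```

Request:
send_rows(
  series=[
    [1,1,0,0,0,0,0],
    [1,1,0,0,0,0,0],
    [1,0,0,0,0,0,0],
  ],
)

```text
t: 6.47
position: [624.6, -250.5, 79.1]
ee_rot: [-0.693, 0.14, 0.693, 0.14]
contact_force: [0.2, -0.6, -1.0]
gripper_width: 0.16
```

Request:
send_rows(
  series=[
    [1,0.5,0,0,0,0,0],
    [1,0.5,0,0,0,0,0],
    [1,0,0,0,0,0,0],
  ],
)

```text
t: 6.72
position: [624.7, -250.5, 78.2]
ee_rot: [-0.693, 0.14, 0.693, 0.14]
contact_force: [0.2, 0.1, -1.1]
gripper_width: 0.155
```

Request:
send_rows(
  series=[
    [1,0.5,0,0,0,0,0],
    [1,0.5,0,0,0,0,0],
    [1,0,0,0,0,0,0],
  ],
)

```text
t: 6.97
position: [624.7, -250.5, 77.2]
ee_rot: [-0.693, 0.14, 0.693, 0.14]
contact_force: [0.0, -0.4, -1.2]
gripper_width: 0.154
```

Request:
send_rows(
  series=[
    [1,0.5,0,0,0,0,0],
    [1,0,0,0,0,0,0],
  ],
)

```text
t: 7.13
position: [624.7, -250.5, 76.7]
ee_rot: [-0.693, 0.14, 0.693, 0.14]
contact_force: [-0.6, -0.7, -1.7]
gripper_width: 0.153
```

Request:
send_rows(
  series=[
    [1,0.5,0,0,0,0,0],
    [1,0,0,0,0,0,0],
  ],
)

```text
t: 7.3
position: [624.8, -250.5, 76.3]
ee_rot: [0.693, -0.14, -0.693, -0.14]
contact_force: [0.3, 0.7, -0.9]
gripper_width: 0.155
```

Request:
send_rows(
  series=[
    [1,0.5,0,0,0,0,0],
    [1,0,0,0,0,0,0],
  ],
)

```text
t: 7.47
position: [624.8, -250.4, 75.8]
ee_rot: [0.693, -0.14, -0.693, -0.141]
contact_force: [0.2, -0.1, -1.6]
gripper_width: 0.158
```

Request:
send_rows(
  series=[
    [1,0.5,0,0,0,0,0],
    [1,0,0,0,0,0,0],
  ],
)

```text
t: 7.63
position: [624.9, -250.4, 75.3]
ee_rot: [0.693, -0.14, -0.693, -0.141]
contact_force: [0.8, 0.7, -1.4]
gripper_width: 0.164
```

Request:
send_rows(
  series=[
    [1,0.5,0,0,0,0,0],
    [1,0.5,0,0,0,0,0],
    [1,0,0,0,0,0,0],
  ],
)

```text
t: 7.88
position: [624.9, -250.4, 74.3]
ee_rot: [0.693, -0.14, -0.693, -0.141]
contact_force: [0.6, 0.8, -0.7]
gripper_width: 0.158
```

Request:
send_rows(
  series=[
    [1,0.5,0,0,0,0,0],
    [1,0.5,0,0,0,0,0],
    [1,0,0,0,0,0,0],
  ],
)

```text
t: 8.13
position: [624.8, -250.4, 73.3]
ee_rot: [0.693, -0.14, -0.693, -0.141]
contact_force: [0.5, 1.3, -1.3]
gripper_width: 0.162
```

```bash
python3 - <<'E'
from h import *
from cell import viewer
np.set_printoptions(precision=2,suppress=True)
o,M=info(); print(o['t'],o['position'],o['contact_force'],o['moment'],o['gripper_width'])
todo([624.3,-250.8,78],-113)
for n in('wrist','scene'):
  s=viewer.snapshot(n); cv2.imwrite(f'pics/{n}8.png',s['image']); 
a=cv2.imread('pics/wrist8.png')[110:290,190:390]; b=cv2.imread('pics/scene8.png')[130:230,240:340]
cv2.imwrite('pics/c9.png',np.hstack([cv2.resize(a,(444,400),interpolation=2),cv2.resize(b,(356,400),interpolation=2)]))
E
```

```text
8.1333 [ 624.83 -250.39   73.27] [ 0.48  1.26 -1.33] [ 0.24 -0.15 -0.1 ] 0.16223415103247335
world d [-0.53 -0.41  4.73] tool d [-4.73  0.59  0.33] rotvec [ 0.08 -0.01  0.01]
```

View pics/c9.png

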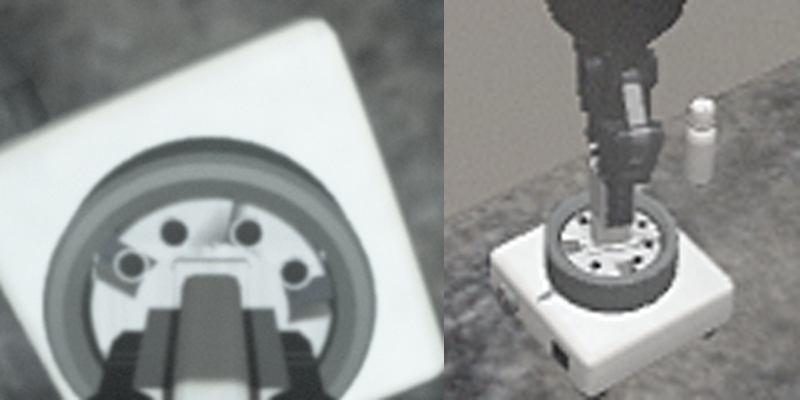

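Request:
send_rows(
  series=[
    [1,0.5,0,0,0,0,0],
    [1,0.5,0,0,0,0,0],
    [1,0.5,0,0,0,0,0],
    [1,0,0,0,0,0,0],
  ],
)

```text
t: 8.57
position: [624.8, -250.4, 71.8]
ee_rot: [0.693, -0.14, -0.693, -0.141]
contact_force: [1.7, 2.3, -1.0]
gripper_width: 0.155
```

Request:
send_rows(
  series=[
    [1,0.5,0,0,0,0,0],
    [1,0.5,0,0,0,0,0],
    [1,0,0,0,0,0,0],
  ],
)

```text
t: 8.82
position: [624.9, -250.4, 70.8]
ee_rot: [0.693, -0.14, -0.693, -0.141]
contact_force: [2.5, 2.1, -0.2]
gripper_width: 0.157
```

Request:
send_rows(
  series=[
    [1,0.5,0,0,0,0,0],
    [1,0.5,0,0,0,0,0],
    [1,0,0,0,0,0,0],
  ],
)

```text
t: 9.07
position: [624.9, -250.4, 70.4]
ee_rot: [0.693, -0.14, -0.693, -0.14]
contact_force: [0.1, 3.0, 3.4]
gripper_width: 0.161
```

Request:
send_rows(
  series=[
    [1,0.4,0,0,0,0,0],
    [1,0,0,0,0,0,0],
  ],
)

```text
t: 9.23
position: [624.9, -250.4, 70.4]
ee_rot: [0.693, -0.14, -0.693, -0.14]
contact_force: [-0.5, 2.7, 5.4]
gripper_width: 0.156
```

```bash
python3 - <<'E'
from h import *
from cell import viewer
np.set_printoptions(precision=2,suppress=True)
o,M=info(); print(o['t'],o['position'],o['contact_force'],o['moment'],o['gripper_width'])
for n in('wrist','scene'):
  s=viewer.snapshot(n); cv2.imwrite(f'pics/{n}9.png',s['image']); 
a=cv2.imread('pics/wrist9.png')[110:290,190:390]; b=cv2.imread('pics/scene9.png')[130:230,240:340]
cv2.imwrite('pics/c10.png',np.hstack([cv2.resize(a,(444,400),interpolation=2),cv2.resize(b,(356,400),interpolation=2)]))
E
```

```text
9.2333 [ 624.9  -250.44   70.36] [-0.47  2.73  5.4 ] [ 0.61  0.1  -0.06] 0.15625816929374242
```

View pics/c10.png

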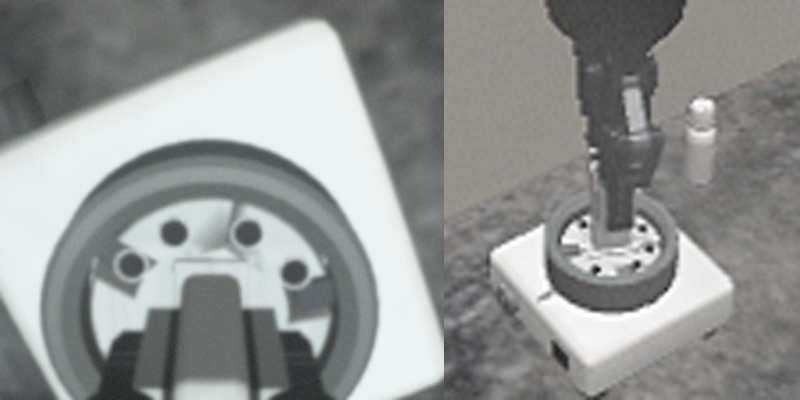

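Request:
send_rows(
  series=[
    [0.4,0,0,0,0,0,0],
    [0.4,0,0,0,0,0,0],
    [0.4,0,0,0,0,0,0],
    [0.4,0,0,0,0,0,0],
    [0.4,0,0,0,0,0,0],
    [0.4,0,0,0,0,0,0],
  ],
)

```text
t: 9.83
position: [624.6, -250.7, 69.2]
ee_rot: [-0.693, 0.141, 0.693, 0.14]
contact_force: [0.3, 0.7, -1.1]
gripper_width: 0.598
```

```bash
python3 - <<'E'
from h import *
from cell import viewer
np.set_printoptions(precision=2,suppress=True)
o,M=info(); print(o['t'],o['position'],o['contact_force'],o['moment'],o['gripper_width'])
s=viewer.snapshot('wrist'); cv2.imwrite('pics/w10.png',s['image'][110:400,130:450])
E
```

```text
9.8333 [ 624.61 -250.71   69.18] [ 0.28  0.68 -1.08] [ 0.05 -0.03 -0.01] 0.5978663115112329
```

View pics/w10.png

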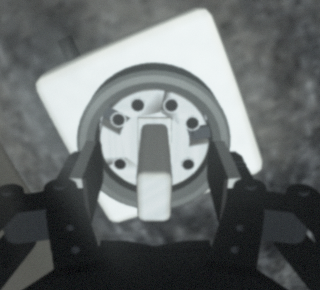

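Fingers are clear of the tab on both sides; I'll raise straight up.

Request:
send_rows(
  series=[
    [0.4,-5,0,0,0,0,0],
    [0.4,-15,0,0,0,0,0],
    [0.4,-30,0,0,0,0,0],
    [0.4,-35,0,0,0,0,0],
    [0.4,-20,0,0,0,0,0],
    [0.4,0,0,0,0,0,0],
    [0.4,0,0,0,0,0,0],
    [0.4,0,0,0,0,0,0],
  ],
)

```text
t: 10.55
position: [624.1, -250.3, 173.7]
ee_rot: [-0.692, 0.14, 0.694, 0.14]
contact_force: [-0.2, -0.6, -0.8]
gripper_width: 0.6
```

```bash
python3 - <<'E'
from h import *
from cell import viewer
np.set_printoptions(precision=2,suppress=True)
o,M=info(); print(o['t'],o['position'],o['contact_force'],o['gripper_width'])
for n in('wrist','scene'):
  s=viewer.snapshot(n); cv2.imwrite(f'pics/{n}11.png',s['image'])
  if n=='wrist': np.save('w11.npy',s['cam_to_world'])
a=cv2.imread('pics/wrist11.png')[120:300,190:390]; b=cv2.imread('pics/scene11.png')[130:230,240:340]
cv2.imwrite('pics/c12.png',np.hstack([cv2.resize(a,(444,400),interpolation=2),cv2.resize(b,(356,400),interpolation=2)]))
E
```

```text
10.55 [ 624.12 -250.29  173.68] [-0.25 -0.64 -0.82] 0.5995690277767327
```

View pics/c12.png

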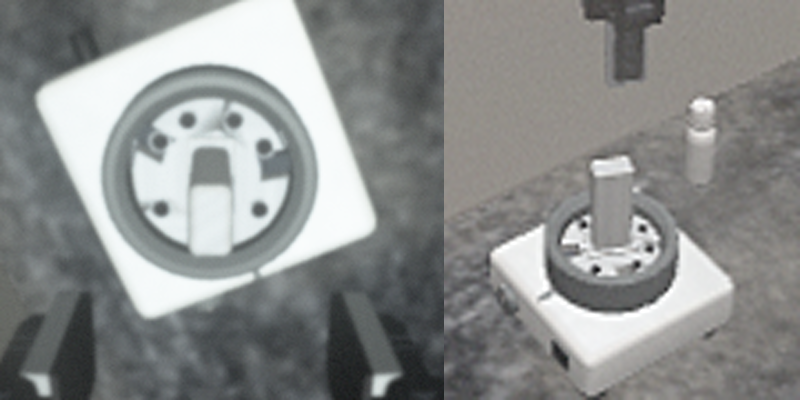

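View pics/scene11.png

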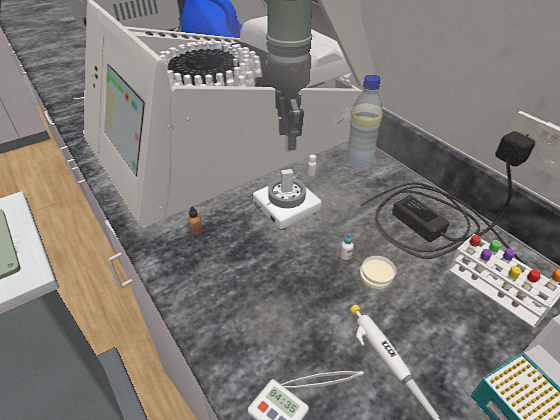

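```bash
python3 - <<'E'
from h import *
b=cv2.imread('pics/scene11.png')[155:225,260:320]; cv2.imwrite('pics/c13.png',cv2.resize(b,None,fx=8,fy=8,interpolation=2))
cam=(65.70646984690485,284.659,205.595,np.load('w11.npy'))
th=np.radians(-23);c,s=np.cos(th),np.sin(th)
for z in(106,114): print(z,[(np.round((proj('scene',[624+c*a-s*d,-250.4+s*a+c*d,z])-[260,155])*8)) for a,d in((12,7),(12,-7),(-12,-7),(-12,7))])
E
```

```text
106 [array([256., 104.]), array([268., 136.]), array([177., 147.]), array([166., 115.])]
114 [array([257.,  79.]), array([269., 111.]), array([177., 122.]), array([166.,  90.])]
```

View pics/c13.png

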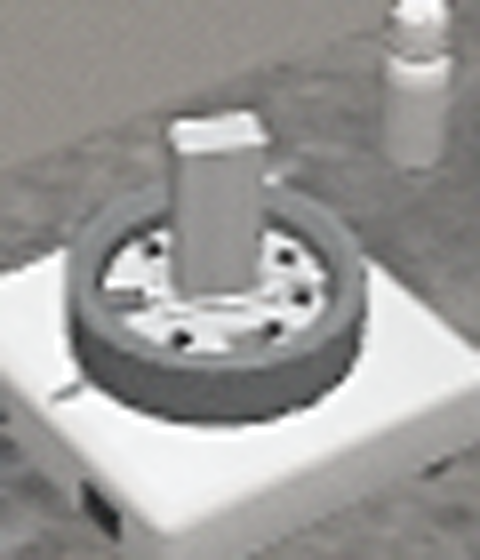

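```bash
python3 -c "
from cell import sign_off; print(sign_off())"
```

```text
the job is handed in; nothing more can be done
None
```

The microtube head is home in the mixer socket, released and standing free. I handed the job in at about 10.7 s of the 58 s allowed; no verdict is reported.

- **Fit:** I picked the head up by its tab and measured the dogs in the camera images, about 23° clockwise of the mixer's front. I lowered the head already turned to that angle, so it slid straight over the dogs and the to-and-fro search was not needed. The force readings I took during the descent peaked at about 7 N on the bottom, well under the 2.5 kg limit.
- **Height:** The tool stopped at 70.4 mm. That is 40 mm above its reading when it gripped the head on the worktop, which matches the socket floor. After release, the corners of the tab top in the scene picture fell within about 1 pixel of where a fully seated head should put them. A head resting on the dogs would have been about 3–4 pixels off.
- **State at the end:** The disc lies below the rim and looks level, and the gripper is about 100 mm clear, reading no contact beyond noise. The bottles look unmoved in the pictures, though I did not measure their positions.
- **Disagreements:**
    - The dog angle ranged from about 16° to 28° between readings, so I used a middle value.
    - The socket centre differed by about 1.5 mm between the top and wrist cameras, within their calibration error.

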